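# Open the squeeze-tab canister

## Task

Open the steel cleaner canister on the hob: squeeze the two tabs of its cap fully in and keep them in while you turn the cap anticlockwise to its stop, lift it off and set it down gently, upright, in the low steel tray. Never force the cap against the canister, and leave the other things on the hob alone.

Things in the scene. Friction and masses are not known exactly. Their poses are not given: they have to be found in the camera images.
- canister: Upright round steel canister, 96 mm across, fixed. Origin: centre of its underside; z up. Flat shoulder 120 mm up. There, on its +y and -y sides, two pairs of steel catch blocks, 6.5 mm high, 27 to 34 mm off the axis, each hold the foot of one cap tab between them. Under the cap hides a bayonet neck 38 mm across, 23 mm high, on which the cap has 1 mm of play all round.
- cap_grip (a point): Grey ribbed cap closing the canister, loose, 0.09 to 0.16 kg, 50 mm across, 33 mm high, with a sprung tab on two sides. Point: on its axis, 17 mm above its underside, which sits on the shoulder; z up, tabs at its +y and -y. Starts locked with axes parallel to the canister's. The tabs are upright flat plates 14 mm wide, 8 to 34 mm above the underside, 66 mm over both when free.
- tab_a (a joint): Travel (m) of the cap tab on the +y side of the cap: 0 free, 0.006 pressed fully in. Spring 6 N at first, 12 N fully in, where both tabs measure 54 mm over their outsides. Only with both tabs more than about 4 mm in do their feet clear the catch blocks so that the cap can turn.
- tab_b (a joint): Travel (m) of the cap tab on the -y side of the cap: 0 free, 0.006 pressed fully in. Same spring and stop as the other tab.
- shoulder (a point): Middle of the canister's shoulder, on the cap's axis, under the cap. With the tabs in, the cap turns anticlockwise seen from above, nearly without drag, to a hard stop somewhere between 25 and 65 degrees; it differs each time and cannot be seen. At the stop the cap lifts straight off; more than a few degrees before it the bayonet holds it after 2.5 mm of lift. It does not open clockwise.
- tray: Low open steel tray, fixed, 150 mm along its x, 130 mm along its y, 12 mm high, walls and floor 4 mm thick. Origin: centre of its underside; z up.
- timer: White round kitchen timer, 68 mm across, 50 mm high, loose bystander. Origin: centre of its underside.
- pepper_mill: Wooden pepper mill, 58 mm across, 160 mm high, loose bystander. Origin: centre of its underside.
- scrubber: Hand scrubber with a bow grip, 59 x 132 x 72 mm, loose bystander. Origin: centre of its underside.
- bench_scraper: Dough scraper, steel blade with a dark rolled grip, 108 x 152 x 24 mm, loose bystander lying flat. Origin: centre of its underside.
Mind the look-alikes: they are no part of the job. There is more than one size of the canister; the one meant has the size given above.

How it is judged:
By the outcome, as a careful person would: the job done as asked, in the order asked, and still so for the second after the job is handed in, with the robot touching nothing.
It also fails if it takes over 69 s, if anything falls off the work surface, if the arm or the gripper's body presses on something with over 40 N, if the wrist force passes 120 N, or if a joint passes its speed limit or range.

## Robot

A 6-joint arm with a two-finger parallel gripper is mounted at the origin on a cart in front of the work surface, level with it; the furniture and walls round the work are solid. World frame = base frame: x ahead of the robot, y to its left, z up, the work surface at z = 0. Lengths are in m, angles in rad, forces in N, time in s.
With the tool pointing down it reaches from about 0.375 to 0.925 m from the base axis. Payload 5.7 kg.
Tool frame: the origin (TCP) lies at the very end of the fingers, on their centre line; the grasp point (between the pads) lies 19 mm behind it; z points along the fingers, y is the line along which they close (so a half turn about z gives the same grasp; the last joint's range is limited). The gripper opens to 88 mm and grips with 3 to 60 N. Pads are 20 mm wide; open, the fingers measure 115 mm over their backs; the gripper's body (75 mm by 178 mm) begins 61 mm behind the grasp point.
Start: joints at [-1.226, 0.359, 1.51, -0, 1.272, -0.115], TCP at [0.266, -0.538, 0.223] pointing down, gripper open.
Joint ranges: [-2.97, 2.97], [-1.01, 2.36], [0.21, 2.38], [-0.96, 4.11], [0.2, 2.71], [-2.98, 2.98]. Speed limits (rad/s): [2.39, 2.39, 3.14, 3.14, 3.14, 3.14].

## Interface

Orientations are given as a unit quaternion [w, x, y, z].
In Python, from station import * gives the robot as it stands.
- The arm moves only by the tool apply_moves, never from a script. Its argument "plan" is a list of rows, each a list of 7 numbers: the shift along the tool's x, y, z in m, then the turn, a rotation vector about the tool's x, y, z in units of 8 degrees (1.0 is 8 degrees), then the closure in counts, from 0 (fully open) to 255 (shut). In form: [[x, y, z, ax, ay, az, hand], ...]. A call has 1 to 20 rows; each row shifts and turns the commanded pose from where the row before left it, along the tool's axes as they then stand; what a row does not reach is not made up. A row lasts 1/8 s, in which the tool goes at most 62.5 mm and 10.7 degrees, less where a joint would pass 70% of its speed; a pose out of reach is approached as far as the arm can. A call is refused whole if a number of a shift passes 0.0625 or a number of a turn 1, either way. A call with a gripper value outside its range is refused whole. The fingers move at their own pace and stop on an object; the grip force is fixed at half the most. Time passes only in rows, so rows that do not move let the fingers close. It gives the time, the measured TCP pose, the force, the opening and the grip force at its end, in the units of the state.
- get_state(): the state, without advancing time (a new reading comes with each control period).
- read_camera(name): name is "side" or "top"; returns a dict with "pixels" (384x512x3 uint8, blue, green, red), "fx", "fy", "cx", "cy" (pixels), "distortion" ([k1, k2, p1, p2, k3] as OpenCV has them; the pictures are not rectified), "world_to_cam" (4x4, takes a point from world to camera coordinates). Camera axes: x right, y down, z forward; pixel columns grow to the right and rows downward; lengths in m; the calibration is good to about 2 mm. A picture is of the moment at which its call begins. There is no depth.
- hand_in(): hands the job in; it is judged then, once.
The state is a dict: "time_s": time; "joints": joint angles; "joint_vel": joint speeds; "joint_efforts": joint torques, N m; "ee_pos": TCP position; "orientation": TCP orientation; "ft_force": force on the tool from outside, world axes, zero at the start; "moment": the same for the moment, N m; "grip_width": opening from 0.0 (shut) to 1.0 (fully open); "grasp_force": force on a finger pad.
Only numpy, scipy, OpenCV 4.12 (cv2) and the standard library are available. Lean on these libraries where they do the work, as an engineer would, in place of code of your own. Each camera call takes 0.05 s, during which the arm holds its last target. There are 200 camera calls.

## Working session

There is one attempt and no reset: what is moved stays moved. The work goes in short steps, Python scripts to look and compute and a tool call to move; the robot and the scene stay as the last step left them, time stands still between calls to the robot, and variables do not carry over. Pictures are saved under pics/ and viewed, at most 10 in all, crops included, and the job is handed in when it is done.

Besides the shell and the picture viewer there is one more tool, called as a command line: name --pt "numbers of a row" for each row, then --argument value for the rest. apply_moves: Moves the arm, as the interface text tells. Its arguments: {"type":"object","properties":{"plan":{"type":"array","items":{"type":"array","items":{"type":"number"}}}},"required":["plan"]}

```bash
mkdir -p pics; cat > h.py <<'E'
from station import *
import numpy as np, cv2
def K(c): return np.array([[c['fx'],0,c['cx']],[0,c['fy'],c['cy']],[0,0,1.]]), np.array(c['distortion'],float)
def ray(c,uv):
    k,d=K(c); p=cv2.undistortPoints(np.array(uv,float).reshape(-1,1,2),k,d).reshape(-1,2)
    T=np.array(c['world_to_cam']); R=T[:3,:3]; o=-R.T@T[:3,3]
    return o,np.c_[p,np.ones(len(p))]@R
def onz(c,uv,z):
    o,D=ray(c,uv); return o+D*((z-o[2])/D[:,2])[:,None]
def proj(c,P):
    k,d=K(c); T=np.array(c['world_to_cam']); 
    return cv2.projectPoints(np.array(P,float).reshape(-1,3),cv2.Rodrigues(T[:3,:3])[0],T[:3,3],k,d)[0].reshape(-1,2)
E
python3 - <<'E'
from h import *
for n in("side","top"):
    c=read_camera(n); cv2.imwrite(f"pics/{n}0.png",c['pixels']); T=np.array(c['world_to_cam']); print(n,c['fx'],-T[:3,:3].T@T[:3,3],T[2,:3])
s=get_state();print({k:np.round(v,3) for k,v in s.items()})
E
```

```text
side 351.53543146487675 [ 0.65396897 -0.44969299  0.80418836] [-0.08964253  0.57329142 -0.81443303]
top 376.3180531240253 [0.43658981 0.06874848 1.04409795] [ 0.1732751  -0.01924824 -0.98468535]
{'time_s': np.float64(0.1), 'joints': array([-1.226,  0.359,  1.511, -0.   ,  1.272, -0.115]), 'joint_vel': array([ 0.001,  0.   , -0.002, -0.002,  0.   ,  0.002]), 'joint_efforts': array([-1.0000e-03, -5.1636e+01, -2.7141e+01,  6.8000e-02,  2.8000e-02,
       -0.0000e+00]), 'ee_pos': array([ 0.266, -0.537,  0.222]), 'orientation': array([-0.001,  0.974,  0.228, -0.   ]), 'ft_force': array([ 0.234, -0.033, -0.138]), 'moment': array([-0.014, -0.051, -0.007]), 'grasp_force': np.float64(0.0), 'grip_width': np.float64(0.999)}
```

View pics/side0.png

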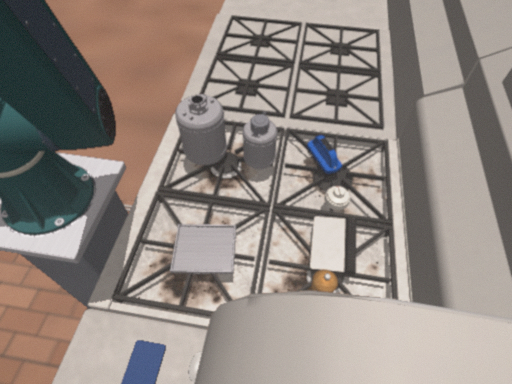

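View pics/top0.png

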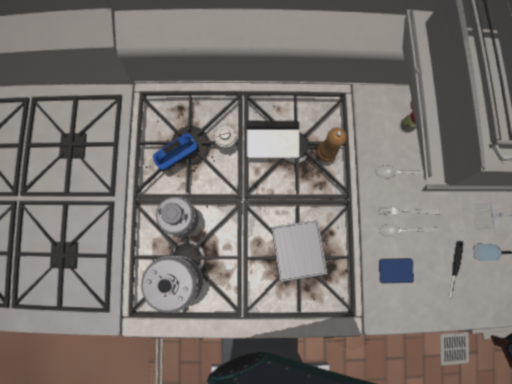

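The side view shows canister candidates at (260,135), small with a grey cap, and (202,120), larger. In the top view they are at (173,214) and (168,285). The tray is at top (299,250) and side (205,250). Next I'll crop both canisters and measure their diameters.

```bash
python3 - <<'E'
from h import *
t=read_camera("top"); s=read_camera("side")
a=t['pixels'][180:320,130:220]; b=s['pixels'][80:180,165:290]
a=cv2.resize(a,None,fx=4.2,fy=4.2,interpolation=cv2.INTER_CUBIC); b=cv2.resize(b,None,fx=3.3,fy=3.3,interpolation=cv2.INTER_CUBIC)
o=np.zeros((590,800,3),np.uint8); o[:a.shape[0],:a.shape[1]]=a; o[:b.shape[0],385:385+b.shape[1]]=b[:,:415]
cv2.imwrite("pics/crop1.png",o)
# rough diameters
for n,uv in(("small",[[157,214],[190,214],[173,214]]),("large",[[141,285],[197,285],[168,285]])):
    for z in(.12,.15): print(n,z,onz(t,uv,z).round(3).tolist())
print("tray",onz(t,[[272,226],[321,221],[328,275],[277,280]],.012).round(3).tolist())
E
```

```text
small 0.12 [[0.544, 0.287, 0.12], [0.544, 0.205, 0.12], [0.544, 0.247, 0.12]]
small 0.15 [[0.541, 0.28, 0.15], [0.541, 0.201, 0.15], [0.541, 0.242, 0.15]]
large 0.12 [[0.371, 0.321, 0.12], [0.372, 0.185, 0.12], [0.372, 0.255, 0.12]]
large 0.15 [[0.373, 0.313, 0.15], [0.374, 0.181, 0.15], [0.374, 0.249, 0.15]]
tray [[0.524, -0.005, 0.012], [0.538, -0.141, 0.012], [0.39, -0.156, 0.012], [0.378, -0.017, 0.012]]
```

View pics/crop1.png

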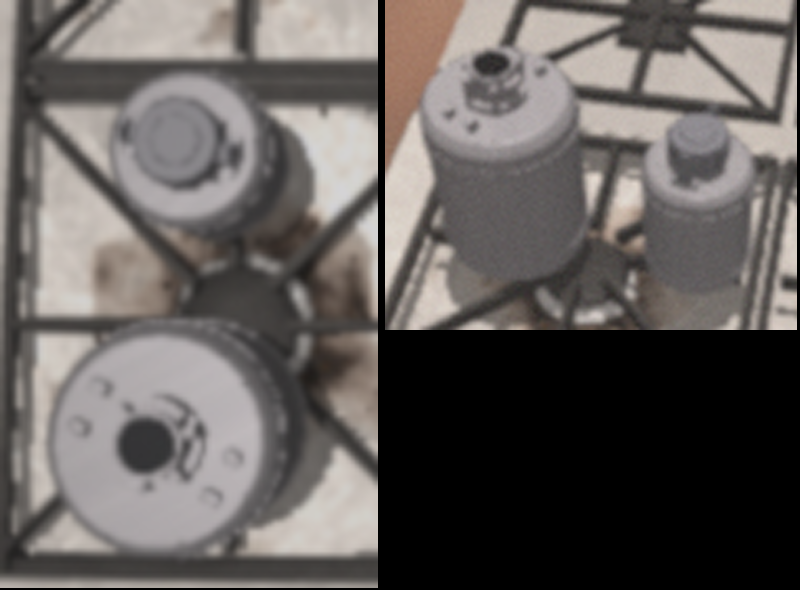

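The side crop shows the small canister wearing the ribbed cap, with catch blocks or tabs at crop (125,130) and (232,155). Its shoulder is about 85–96 mm across. The larger one at (175,445) is an open, 135 mm look-alike. I choose the small one, and zoom in for the cap centre and tab line.

```bash
python3 - <<'E'
from h import *
cams={n:read_camera(n) for n in("top","side")}
im={}
for n,(u,v) in(("top",(150,192)),("side",(238,106))):
    p=np.mean([read_camera(n)['pixels'].astype(float) for _ in range(6)],0)
    a=p[v:v+50,u:u+46].clip(0,255).astype(np.uint8)
    a=cv2.resize(a,None,fx=8,fy=8,interpolation=cv2.INTER_CUBIC); a=cv2.convertScaleAbs(a,alpha=1.4,beta=-40)
    im[n]=a
cv2.imwrite("pics/z1.png",np.hstack([im['top'],im['side']]))
# triangulate rough cap top
o1,d1=ray(cams['top'],[[172.4,213.3]]);o2,d2=ray(cams['side'],[[259.8,119.4]])
A=np.c_[d1[0],-d2[0]];x=np.linalg.lstsq(A,o2-o1,rcond=None)[0];print(o1+x[0]*d1[0],o2+x[1]*d2[0])
o1,d1=ray(cams['top'],[[299.5,250.5]]);print(cams['top']['distortion'])
E
```

```text
[0.54209779 0.24264611 0.15271149] [0.54505565 0.24361737 0.15325108]
[-0.12049296  0.          0.          0.          0.        ]
```

View pics/z1.png

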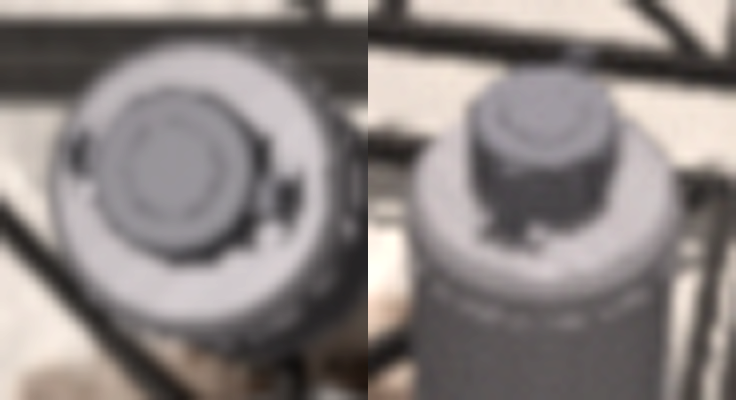

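The zoom shows the cap's top circle centred at about (172,168) in the top half, with the tabs at (78,155) and (265,190). In the side half, the far tab's tip is at (207,52) and the near tab's foot at (137,232). Now I'll compute the pose.

```bash
python3 - <<'E'
from h import *
t=read_camera("top"); s=read_camera("side")
T=lambda p:[(p[0]+.5)/8-.5+150,(p[1]+.5)/8-.5+192]; S=lambda p:[(p[0]+.5)/8-.5+238,(p[1]+.5)/8-.5+106]
f=lambda c,p,z:onz(c,[p],z)[0]
ct=f(t,T((172,168)),.153); cs=f(s,S((179,112)),.153); c=(ct+cs)/2; print("cap",ct,cs,c)
def yaw(p,sgn,c): d=sgn*(p-c); return np.degrees(np.arctan2(-d[0],d[1])),np.hypot(*d[:2])
print("L top",[yaw(f(t,T((78,155)),z),1,ct) for z in(.154,.126)])
print("R top",[yaw(f(t,T((268,190)),z),-1,ct) for z in(.154,.126)])
print("far side",yaw(f(s,S((207,54)),.154),1,cs)); print("near foot",yaw(f(s,S((137,232)),.125),-1,cs))
# tray
for n,c in(("top",t),("side",s)):
    im=c['pixels']; 
g=cv2.cvtColor(t['pixels'],cv2.COLOR_BGR2GRAY); 
print("st",get_state()['ee_pos'],get_state()['orientation'])
ts=onz(s,[[179,226],[236,226],[233,270],[172,270]],.012);print(ts.round(3).tolist(),ts.mean(0))
E
```

```text
cap [0.54382265 0.2458625  0.153     ] [0.54547737 0.24333461 0.153     ] [0.54465001 0.24459856 0.153     ]
L top [(np.float64(-7.420175411959925), np.float64(0.02846607340990875)), (np.float64(-11.671119830547184), np.float64(0.03541947014171123))]
R top [(np.float64(-12.769051874708728), np.float64(0.029888510041453237)), (np.float64(-7.995538106590222), np.float64(0.024735230757484482))]
far side (np.float64(-9.65840298964787), np.float64(0.02886119310037693))
near foot (np.float64(-16.784699339716052), np.float64(0.03113049036444453))
st [ 0.26622274 -0.53766154  0.22263346] [-4.51267729e-05  9.73686861e-01  2.27890091e-01 -2.18948284e-05]
[[0.381, -0.034, 0.012], [0.526, -0.008, 0.012], [0.544, -0.128, 0.012], [0.401, -0.152, 0.012]] [ 0.46314281 -0.08053153  0.012     ]
```

Chosen target: the capped small canister, cap at (0.545, 0.245), yaw about -11°. The tray is centred near (0.46, -0.08). I'll start moving: turn first, then traverse.

apply_moves --pt "0 0 -0.01 0 0 0.93 0" --pt "0 0 -0.01 0 0 0.93 0" --pt "0 0 -0.01 0 0 0.93 0" --pt "0 0 -0.01 0 0 0.93 0" --pt "0 0 0 0 0 0.95 0" --pt "0.0075 -0.05 0 0 0 0 0" --pt "0.0075 -0.05 0 0 0 0 0" --pt "0.0075 -0.05 0 0 0 0 0" --pt "0.0075 -0.05 0 0 0 0 0" --pt "0.0075 -0.05 0 0 0 0 0" --pt "0.0075 -0.05 0 0 0 0 0" --pt "0.0075 -0.05 0 0 0 0 0" --pt "0.0075 -0.05 0 0 0 0 0" --pt "0.0075 -0.05 0 0 0 0 0" --pt "0.0075 -0.05 0 0 0 0 0" --pt "0.0075 -0.05 0 0 0 0 0" --pt "0.0075 -0.05 0 0 0 0 0" --pt "0.0075 -0.05 0 0 0 0 0" --pt "0.0075 -0.05 0 0 0 0 0" --pt "0.0075 -0.05 0 0 0 0 0"

```text
time_s: 3.5
ee_pos: [0.5204, 0.1787, 0.2628]
orientation: [-0.0, 0.995, -0.096, 0.0]
ft_force: [0.4, -1.0, 0.4]
grip_width: 1.003
grasp_force: 0.0
```

apply_moves --pt "0.0055 -0.035 0 0 0 0 0" --pt "0.0055 -0.034 0.02 0 0 0 0" --pt "0 0 0.035 0 0 0 0" --pt "0 0 0.025 0 0 0 0" --pt "0 0 0 0 0 0 0" --pt "0 0 0 0 0 0 0"

```text
time_s: 4.25
ee_pos: [0.5446, 0.2428, 0.1837]
orientation: [-0.0, 0.995, -0.096, 0.001]
ft_force: [0.9, 0.2, 0.7]
grip_width: 0.999
grasp_force: 0.0
```

```bash
python3 - <<'E'
from h import *
st=get_state(); e=st['ee_pos'];print(st['time_s'],e.round(4) if hasattr(e,'round') else e, st['ft_force'])
im=[]
for n,(u,v) in(("top",(140,180)),("side",(225,80))):
    c=read_camera(n); a=c['pixels'][v:v+75,u:u+66]; im.append(cv2.resize(a,None,fx=6,fy=6,interpolation=cv2.INTER_CUBIC)); print(n,(proj(c,e)-[u,v])*6)
cv2.imwrite("pics/z2.png",np.hstack(im))
E
```

```text
4.25 [0.5446 0.2428 0.1837] [0.85626749 0.18909563 0.65305376]
top [[178.97600278 183.7291136 ]]
side [[208.26149232 184.84950633]]
```

View pics/z2.png

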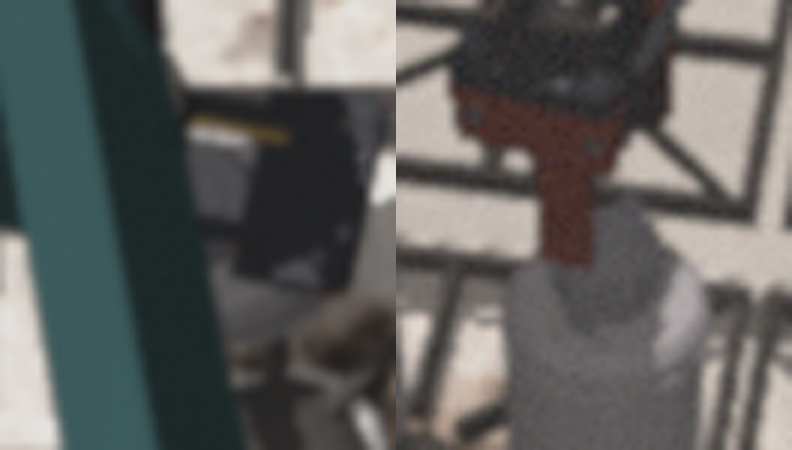

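The arm hides the cap from above. In the side half, the near finger's end is centred at (169,268), over the near tab. I'll check the camera-to-robot offset from that.

```bash
python3 - <<'E'
from h import *
st=get_state(); e=np.array(st['ee_pos']); c=read_camera("side")
y=np.array([np.sin(np.radians(-11)),-np.cos(np.radians(-11)),0]); x=np.array([y[1]*-1,y[0],0])
for r in(.044,.0575):
  for w in(-.01,0,.01): print(r,w,((proj(c,e+y*r+x*w)-[225,80])*6).round(1))
E
```

```text
0.044 -0.01 [[150.4 244.3]]
0.044 0 [[172.5 250.3]]
0.044 0.01 [[194.8 256.3]]
0.0575 -0.01 [[138.6 265.3]]
0.0575 0 [[160.9 271.4]]
0.0575 0.01 [[183.3 277.5]]
```

apply_moves --pt "0 0 0.015 0 0 0 0" --pt "0 0 0.015 0 0 0 20" --pt "0 0 0.012 0 0 0 40" --pt "0 0 0.008 0 0 0 50" --pt "0 0 0.003 0 0 0 55" --pt "0 0 0 0 0 0 55" --pt "0 0 0 0 0 0 55"

```text
time_s: 5.28
ee_pos: [0.5441, 0.2429, 0.1299]
orientation: [-0.0, 0.995, -0.096, 0.0]
ft_force: [0.7, 1.2, -0.5]
grip_width: 0.788
grasp_force: 0.8
```

apply_moves --pt "0 0 0 0 0 0 60" --pt "0 0 0 0 0 0 60" --pt "0 0 0 0 0 0 62" --pt "0 0 0 0 0 0 62"

```text
time_s: 5.78
ee_pos: [0.5443, 0.2438, 0.13]
orientation: [-0.001, 0.995, -0.096, 0.0]
ft_force: [0.8, 7.0, -1.9]
grip_width: 0.761
grasp_force: 3.0
```

apply_moves --pt "0 -0.0015 0 0 0 0 62" --pt "0 0 0 0 0 0 62" --pt "0 0 0 0 0 0 62"

```text
time_s: 6.15
ee_pos: [0.5443, 0.2441, 0.1298]
orientation: [-0.0, 0.995, -0.096, 0.0]
ft_force: [0.0, 2.2, 0.5]
grip_width: 0.756
grasp_force: 1.0
```

apply_moves --pt "0 -0.0005 0 0 0 0 66" --pt "0 0 0 0 0 0 68" --pt "0 0 0 0 0 0 70" --pt "0 0 0 0 0 0 70"

```text
time_s: 6.65
ee_pos: [0.5445, 0.2445, 0.1299]
orientation: [0.0, 0.995, -0.096, 0.0]
ft_force: [-0.8, -0.8, 3.9]
grip_width: 0.725
grasp_force: 7.0
```

apply_moves --pt "0 0 0 0 0 0 75" --pt "0 0 0 0 0 0 80" --pt "0 0 0 0 0 0 85" --pt "0 0 0 0 0 0 85"

```text
time_s: 7.15
ee_pos: [0.5445, 0.2446, 0.1299]
orientation: [-0.0, 0.995, -0.096, 0.0]
ft_force: [0.1, -0.5, 5.3]
grip_width: 0.668
grasp_force: 9.6
```

apply_moves --pt "0 0 -0.0005 0 0 0 92" --pt "0 0 0 0 0 0 100" --pt "0 0 0 0 0 0 110" --pt "0 0 0 0 0 0 120" --pt "0 0 0 0 0 0 120"

```text
time_s: 7.78
ee_pos: [0.5443, 0.2445, 0.1301]
orientation: [0.0, 0.995, -0.096, -0.0]
ft_force: [0.0, -1.7, 3.0]
grip_width: 0.604
grasp_force: 30.0
```

```bash
python3 -c "
from h import *
s=get_state();print(np.round(s['moment'],3),np.round(s['joints'],2),np.round(s['ee_pos'],4))"
```

```text
[-0.309 -0.043 -0.015] [ 0.31  0.45  1.62 -0.    1.07  2.07] [0.5443 0.2445 0.1301]
```

apply_moves --pt "0 0 -0.0004 0 0 -0.2 120" --pt "0 0 0 0 0 -0.5 120" --pt "0 0 0 0 0 -0.5 120" --pt "0 0 0 0 0 -0.5 120" --pt "0 0 0 0 0 -0.5 120" --pt "0 0 0 0 0 0 120"

```text
time_s: 8.52
ee_pos: [0.5439, 0.2448, 0.1302]
orientation: [-0.0, 0.998, 0.058, -0.0]
ft_force: [0.4, -0.3, -0.3]
grip_width: 0.607
grasp_force: 30.0
```

```bash
cat > s.py <<'E'
from h import *
s=get_state();q=s['orientation'];print(np.round(s['moment'],3),np.round(s['ft_force'],2),np.round(s['ee_pos'],4),'turn',np.degrees(2*np.arctan2(q[2],q[1])).round(2)+11, 'w',s['grip_width']*88)
E
python3 s.py
```

```text
[-0.015  0.01   0.015] [ 0.39 -0.35 -0.26] [0.5439 0.2448 0.1302] turn 17.59 w 53.390093898759105
```

apply_moves --pt "0 0 0 0 0 -0.4 120" --pt "0 0 0 0 0 -0.4 120" --pt "0 0 0 0 0 -0.1 120" --pt "0 0 0 0 0 0 120"

```text
time_s: 9.02
ee_pos: [0.5442, 0.2447, 0.1304]
orientation: [-0.0, 0.993, 0.119, -0.0]
ft_force: [-0.1, 0.6, -1.0]
grip_width: 0.604
grasp_force: 30.0
```

```bash
python3 s.py
```

```text
[-0.006  0.001  0.025] [-0.09  0.61 -0.97] [0.5442 0.2447 0.1304] turn 24.72 w 53.164405515294014
```

apply_moves --pt "0 0 0 0 0 -0.2 120" --pt "0 0 0 0 0 -0.15 120" --pt "0 0 0 0 0 0 120"

```text
time_s: 9.4
ee_pos: [0.5443, 0.2446, 0.1306]
orientation: [-0.0, 0.99, 0.144, -0.0]
ft_force: [0.6, 0.6, -0.6]
grip_width: 0.604
grasp_force: 30.0
```

```bash
python3 s.py
```

```text
[ 0.014  0.013 -0.01 ] [ 0.64  0.59 -0.62] [0.5443 0.2446 0.1306] turn 27.59 w 53.11485148699971
```

apply_moves --pt "0 0 0 0 0 -0.2 120" --pt "0 0 0 0 0 -0.2 120" --pt "0 0 0 0 0 0 120"

```text
time_s: 9.78
ee_pos: [0.5444, 0.2446, 0.1306]
orientation: [-0.0, 0.985, 0.172, -0.0]
ft_force: [-0.6, 0.9, -1.6]
grip_width: 0.607
grasp_force: 30.0
```

```bash
python3 s.py
```

```text
[ 0.043  0.003 -0.001] [-0.56  0.9  -1.59] [0.5444 0.2446 0.1306] turn 30.81 w 53.39214321692337
```

apply_moves --pt "0 0 0 0 0 -0.2 120" --pt "0 0 0 0 0 -0.2 120" --pt "0 0 0 0 0 0 120"

```text
time_s: 10.15
ee_pos: [0.5443, 0.2446, 0.1306]
orientation: [-0.0, 0.98, 0.199, -0.0]
ft_force: [-0.5, 0.0, -1.1]
grip_width: 0.605
grasp_force: 30.0
```

```bash
python3 s.py
```

```text
[-0.011 -0.037  0.025] [-0.48  0.05 -1.07] [0.5443 0.2446 0.1306] turn 34.010000000000005 w 53.26754427286412
```

apply_moves --pt "0 0 0 0 0 -0.2 120" --pt "0 0 0 0 0 -0.2 120" --pt "0 0 0 0 0 0 120"

```text
time_s: 10.52
ee_pos: [0.5443, 0.2446, 0.1306]
orientation: [-0.0, 0.974, 0.227, -0.0]
ft_force: [-1.1, -0.3, -0.7]
grip_width: 0.607
grasp_force: 30.0
```

```bash
python3 s.py
```

```text
[-0.019  0.059  0.056] [-1.14 -0.31 -0.66] [0.5443 0.2446 0.1306] turn 37.21 w 53.37623032000106
```

apply_moves --pt "0 0 0 0 0 -0.2 120" --pt "0 0 0 0 0 -0.2 120" --pt "0 0 0 0 0 0 120"

```text
time_s: 10.9
ee_pos: [0.5443, 0.2446, 0.1306]
orientation: [-0.0, 0.967, 0.254, -0.0]
ft_force: [0.1, -0.4, -1.4]
grip_width: 0.607
grasp_force: 30.0
```

```bash
python3 s.py
```

```text
[-0.027  0.001  0.029] [ 0.14 -0.39 -1.37] [0.5443 0.2446 0.1306] turn 40.41 w 53.458164818632106
```

apply_moves --pt "0 0 0 0 0 -0.2 120" --pt "0 0 0 0 0 -0.2 120" --pt "0 0 0 0 0 0 120"

```text
time_s: 11.28
ee_pos: [0.5443, 0.2446, 0.1306]
orientation: [-0.0, 0.96, 0.281, -0.0]
ft_force: [0.5, -0.1, -1.2]
grip_width: 0.606
grasp_force: 30.0
```

```bash
python3 s.py
```

```text
[-0.016 -0.065 -0.026] [ 0.49 -0.05 -1.17] [0.5443 0.2446 0.1306] turn 43.61 w 53.358663054072096
```

apply_moves --pt "0 0 0 0 0 -0.2 120" --pt "0 0 0 0 0 -0.2 120" --pt "0 0 0 0 0 0 120"

```text
time_s: 11.65
ee_pos: [0.5443, 0.2446, 0.1306]
orientation: [-0.0, 0.952, 0.307, 0.0]
ft_force: [-0.1, 0.2, -1.3]
grip_width: 0.608
grasp_force: 30.0
```

```bash
python3 s.py
```

```text
[ 0.011 -0.005 -0.011] [-0.12  0.19 -1.27] [0.5443 0.2446 0.1306] turn 46.81 w 53.529526024899425
```

apply_moves --pt "0 0 0 0 0 -0.2 120" --pt "0 0 0 0 0 -0.2 120" --pt "0 0 0 0 0 0 120"

```text
time_s: 12.02
ee_pos: [0.5443, 0.2446, 0.1306]
orientation: [-0.0, 0.943, 0.334, 0.0]
ft_force: [-0.1, -0.9, -1.9]
grip_width: 0.603
grasp_force: 30.0
```

```bash
python3 s.py
```

```text
[ 0.04 -0.01 -0.03] [-0.12 -0.9  -1.89] [0.5443 0.2446 0.1306] turn 50.01 w 53.03973703236318
```

apply_moves --pt "0 0 0 0 0 -0.2 120" --pt "0 0 0 0 0 -0.2 120" --pt "0 0 0 0 0 0 120"

```text
time_s: 12.4
ee_pos: [0.5443, 0.2446, 0.1306]
orientation: [-0.0, 0.933, 0.36, -0.0]
ft_force: [0.0, 0.5, -2.0]
grip_width: 0.604
grasp_force: 30.0
```

```bash
python3 s.py
```

```text
[-0.004 -0.024  0.042] [ 0.03  0.5  -2.03] [0.5443 0.2446 0.1306] turn 53.21 w 53.19345581679623
```

apply_moves --pt "0 0 0 0 0 -0.2 120" --pt "0 0 0 0 0 -0.2 120" --pt "0 0 0 0 0 0 120"

```text
time_s: 12.78
ee_pos: [0.5444, 0.2446, 0.1306]
orientation: [-0.0, 0.923, 0.386, 0.0]
ft_force: [-0.7, 0.5, -1.2]
grip_width: 0.605
grasp_force: 30.0
```

```bash
python3 s.py
```

```text
[ 0.01  -0.025 -0.03 ] [-0.74  0.5  -1.16] [0.5444 0.2446 0.1306] turn 56.41 w 53.278217625988184
```

apply_moves --pt "0 0 0 0 0 -0.2 120" --pt "0 0 0 0 0 -0.2 120" --pt "0 0 0 0 0 0 120"

```text
time_s: 13.15
ee_pos: [0.5444, 0.2446, 0.1306]
orientation: [-0.0, 0.911, 0.412, 0.0]
ft_force: [-0.5, -0.8, -1.3]
grip_width: 0.607
grasp_force: 30.0
```

```bash
python3 s.py
```

```text
[-0.076 -0.086 -0.142] [-0.45 -0.78 -1.32] [0.5444 0.2446 0.1306] turn 59.6 w 53.408958867890334
```

apply_moves --pt "0 0 0 0 0 -0.15 120" --pt "0 0 0 0 0 0 120"

```text
time_s: 13.4
ee_pos: [0.5444, 0.2446, 0.1306]
orientation: [-0.0, 0.907, 0.421, 0.0]
ft_force: [0.5, -0.9, -1.9]
grip_width: 0.606
grasp_force: 30.0
```

```bash
python3 s.py
```

```text
[-0.094 -0.149 -0.292] [ 0.48 -0.86 -1.87] [0.5444 0.2446 0.1306] turn 60.79 w 53.32751991649201
```

The stop is reached at about 59°: the twist now rises steadily. I'll ease off slightly and lift gently.

apply_moves --pt "0 0 0 0 0 0.1 120" --pt "0 0 -0.001 0 0 0 120" --pt "0 0 -0.001 0 0 0 120" --pt "0 0 -0.001 0 0 0 120" --pt "0 0 -0.001 0 0 0 120" --pt "0 0 0 0 0 0 120"

```text
time_s: 14.15
ee_pos: [0.5443, 0.2445, 0.1347]
orientation: [0.0, 0.91, 0.415, -0.0]
ft_force: [2.4, -0.2, -5.1]
grip_width: 0.608
grasp_force: 30.0
```

```bash
python3 s.py
```

```text
[-0.209 -0.337 -0.139] [ 2.39 -0.23 -5.15] [0.5443 0.2445 0.1347] turn 59.99 w 53.50385891323973
```

apply_moves --pt "0 0 -0.001 0 0 0 120" --pt "0 0 0 0 0 0 120"

```text
time_s: 14.4
ee_pos: [0.5443, 0.2446, 0.1357]
orientation: [-0.0, 0.91, 0.415, 0.0]
ft_force: [1.4, -1.2, -5.5]
grip_width: 0.602
grasp_force: 30.0
```

```bash
python3 s.py; python3 -c "
from h import *
print(get_state()['joints'])
c=read_camera('side'); cv2.imwrite('pics/z3.png',cv2.resize(c['pixels'][70:170,215:305],None,fx=6,fy=6,interpolation=cv2.INTER_CUBIC))"
```

```text
[-0.207 -0.362 -0.208] [ 1.42 -1.23 -5.53] [0.5443 0.2446 0.1357] turn 59.99 w 53.00290082885564
[3.06552943e-01 4.42532733e-01 1.61400920e+00 3.88832241e-05
 1.08503304e+00 1.02237999e+00]
```

View pics/z3.png

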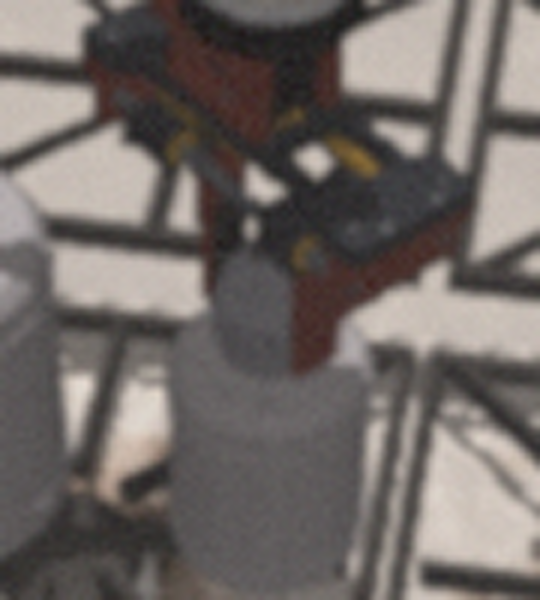

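The picture shows the fingers gripping the cap at (255,310), turned, with the lift force steady at about 5 N (light rubbing). I'll relieve the twist a little and keep lifting.

apply_moves --pt "0 0 0 0 0 0.1 120" --pt "0 0 -0.001 0 0 0 120" --pt "0 0 -0.0015 0 0 0 120" --pt "0 0 -0.0015 0 0 0 120" --pt "0 0 0 0 0 0 120"

```text
time_s: 15.08
ee_pos: [0.5444, 0.2448, 0.1401]
orientation: [-0.0, 0.913, 0.408, 0.0]
ft_force: [0.5, 0.1, -0.6]
grip_width: 0.606
grasp_force: 30.0
```

```bash
python3 s.py
```

```text
[-0.059 -0.123 -0.053] [ 0.49  0.13 -0.61] [0.5444 0.2448 0.1401] turn 59.19 w 53.37148682079201
```

apply_moves --pt "0 0 -0.003 0 0 0 120" --pt "0 0 -0.005 0 0 0 120" --pt "0 0 -0.008 0 0 0 120" --pt "0 0 -0.01 0 0 0 120" --pt "0 0 -0.015 0 0 0 120" --pt "0 0 -0.02 0 0 0 120" --pt "0 0 -0.02 0 0 0 120" --pt "0 0 0 0 0 0 120" --pt "0 0 0 0 0 0 120"

```text
time_s: 16.2
ee_pos: [0.544, 0.2445, 0.2204]
orientation: [-0.0, 0.913, 0.408, -0.0]
ft_force: [-0.1, 0.2, -0.7]
grip_width: 0.606
grasp_force: 30.0
```

```bash
python3 s.py; python3 -c "
from h import *
c=read_camera('side'); cv2.imwrite('pics/z4.png',cv2.resize(c['pixels'][30:170,205:305],None,fx=4.2,fy=4.2,interpolation=cv2.INTER_CUBIC))"
```

```text
[-0.067 -0.018  0.047] [-0.13  0.19 -0.7 ] [0.544  0.2445 0.2204] turn 59.18 w 53.349871581033305
```

View pics/z4.png

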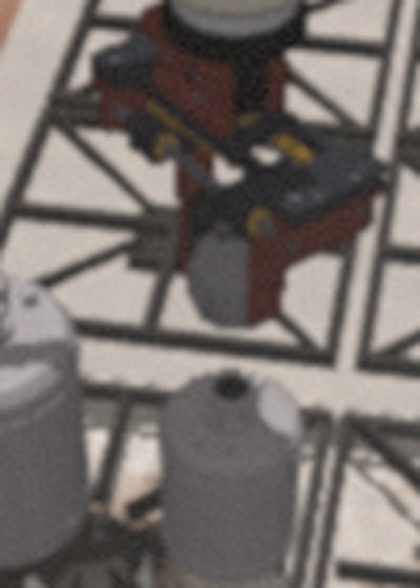

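The cap is off at (220,275) in the fingers and the bare neck shows at (232,388). Carrying it to the tray.

apply_moves --pt "-0.0185 0.0095 0 0 0 0 120" --pt "-0.037 0.0195 0 0 0 0 120" --pt "-0.0375 0.0195 0 0 0 0 120" --pt "-0.0375 0.0195 0 0 0 0 120" --pt "-0.0375 0.0195 0 0 0 0 120" --pt "-0.0375 0.019 0 0 0 0 120" --pt "-0.0375 0.019 0 0 0 0 120" --pt "-0.037 0.019 0 0 0 0 120" --pt "-0.0185 0.0095 0.01 0 0 0 120" --pt "0 0 0.03 0 0 0 120" --pt "0 0 0.04 0 0 0 120" --pt "0 0 0.04 0 0 0 120" --pt "0 0 0.03 0 0 0 120" --pt "0 0 0.02 0 0 0 120" --pt "0 0 0.01 0 0 0 120" --pt "0 0 0 0 0 0 120" --pt "0 0 0 0 0 0 120"

```text
time_s: 18.38
ee_pos: [0.4605, -0.0808, 0.0412]
orientation: [0.0, 0.913, 0.408, 0.0]
ft_force: [1.1, 0.4, -1.4]
grip_width: 0.609
grasp_force: 30.0
```

```bash
python3 s.py; python3 -c "
from h import *
c=read_camera('side'); cv2.imwrite('pics/z5.png',cv2.resize(c['pixels'][180:300,140:270],None,fx=4.2,fy=4.2,interpolation=cv2.INTER_CUBIC))"
```

```text
[-0.029  0.02   0.05 ] [ 1.15  0.41 -1.36] [ 0.4605 -0.0808  0.0412] turn 59.18 w 53.57163212666234
```

View pics/z5.png

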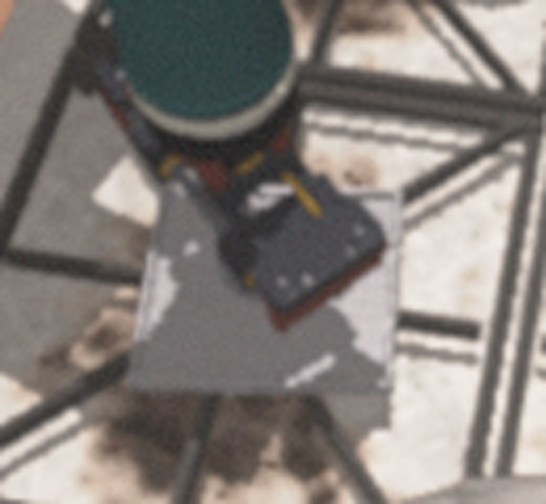

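The gripper is over the middle of the tray (tray outline about (130–400, 190–390)). Lowering gently.

apply_moves --pt "0 0 0.01 0 0 0 120" --pt "0 0 0.006 0 0 0 120" --pt "0 0 0.003 0 0 0 120" --pt "0 0 0.002 0 0 0 120" --pt "0 0 0.001 0 0 0 120" --pt "0 0 0.001 0 0 0 120" --pt "0 0 0 0 0 0 120" --pt "0 0 0 0 0 0 120"

```text
time_s: 19.42
ee_pos: [0.4601, -0.0805, 0.0176]
orientation: [-0.0, 0.913, 0.408, 0.0]
ft_force: [-0.2, -0.4, -0.7]
grip_width: 0.609
grasp_force: 30.0
```

apply_moves --pt "0 0 0.001 0 0 0 120" --pt "0 0 0.001 0 0 0 120" --pt "0 0 0.0005 0 0 0 120" --pt "0 0 0 0 0 0 120"

```text
time_s: 19.92
ee_pos: [0.46, -0.0805, 0.015]
orientation: [-0.0, 0.913, 0.408, -0.0]
ft_force: [-0.6, 0.4, -0.6]
grip_width: 0.607
grasp_force: 30.0
```

apply_moves --pt "0 0 0.0005 0 0 0 120" --pt "0 0 0.0005 0 0 0 120" --pt "0 0 0 0 0 0 120"

```text
time_s: 20.3
ee_pos: [0.4601, -0.0805, 0.0141]
orientation: [-0.0, 0.913, 0.408, 0.0]
ft_force: [0.1, 0.2, 0.4]
grip_width: 0.608
grasp_force: 30.0
```

apply_moves --pt "0 0 0.0004 0 0 0 120" --pt "0 0 0 0 0 0 120" --pt "0 0 0 0 0 0 120"

```text
time_s: 20.68
ee_pos: [0.4601, -0.0805, 0.014]
orientation: [0.0, 0.913, 0.408, 0.0]
ft_force: [-1.0, 0.4, 6.4]
grip_width: 0.608
grasp_force: 30.0
```

apply_moves --pt "0 0 -0.0003 0 0 0 100" --pt "0 0 0 0 0 0 90" --pt "0 0 0 0 0 0 80" --pt "0 0 0 0 0 0 72" --pt "0 0 0 0 0 0 66" --pt "0 0 0 0 0 0 58" --pt "0 0 0 0 0 0 50" --pt "0 0 0 0 0 0 35" --pt "0 0 0 0 0 0 20" --pt "0 0 0 0 0 0 10" --pt "0 0 0 0 0 0 10"

```text
time_s: 22.05
ee_pos: [0.46, -0.0805, 0.0139]
orientation: [-0.0, 0.913, 0.408, -0.0]
ft_force: [-1.0, 0.8, 0.9]
grip_width: 0.96
grasp_force: 0.0
```

apply_moves --pt "0 0 -0.005 0 0 0 10" --pt "0 0 -0.01 0 0 0 10" --pt "0 0 -0.02 0 0 0 10" --pt "0 0 -0.04 0 0 0 10" --pt "0 0 -0.05 0 0 0 10" --pt "0 0 -0.05 0 0 0 10" --pt "0 0 -0.05 0 0 0 10" --pt "0 0 -0.02 0 0 0 10" --pt "0 0 0 0 0 0 10" --pt "0 0 0 0 0 0 10"

```text
time_s: 23.3
ee_pos: [0.4592, -0.0803, 0.2582]
orientation: [-0.001, 0.913, 0.408, -0.001]
ft_force: [0.4, 0.1, -0.1]
grip_width: 0.964
grasp_force: 0.0
```

```bash
python3 s.py; python3 -c "
from h import *
c=read_camera('side'); cv2.imwrite('pics/z6.png',cv2.resize(c['pixels'][60:300,120:420],None,fx=2.5,fy=2.5,interpolation=cv2.INTER_CUBIC))"
```

```text
[-0.034 -0.007  0.065] [ 0.36  0.05 -0.05] [ 0.4592 -0.0803  0.2582] turn 59.19 w 84.85244451840829
```

View pics/z6.png

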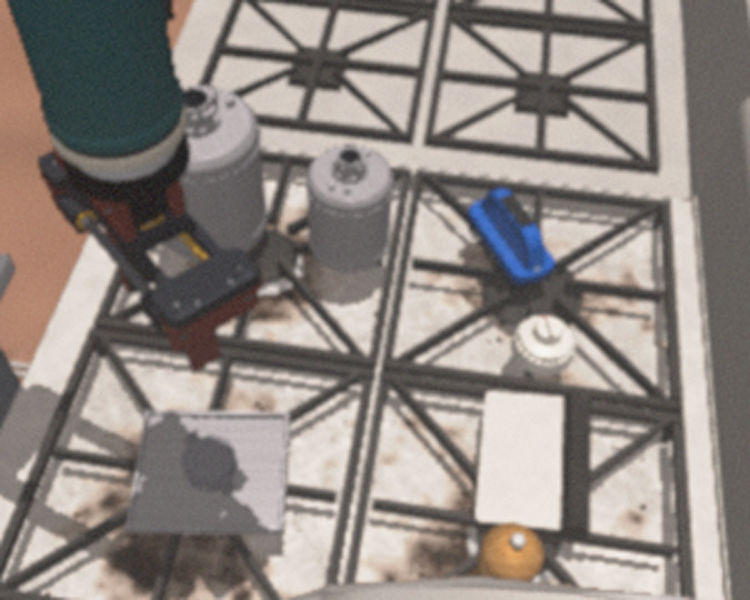

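The cap stands upright in the tray at (212,460), the canister is open at (350,165), and the bystanders haven't moved. Handing in.

```bash
python3 -c "
from station import *
print(hand_in())"
```

```text
the job is handed in; nothing more can be done
None
```

The canister is open: the cap was squeezed, turned about 59° to its stop, lifted off and set upright in the tray, the other things left alone; handed in at about 23 s of the 69 s, with no verdict returned.

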